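# Lock the focus of the bottom label reader and close its hatch

### The job

The up-looking lens of the label reader is in focus: hold its barrel still by the focus lever and turn the knurled lock ring underneath clockwise (seen from above) by its wing until it is home against its stop, so that the focus lever stays where it stands. Then slide the window hatch along its track until it is fully shut against the frame, and leave the other things on the bench where they are.

Things in the scene. Friction and masses are not known exactly. Their poses are not given: they have to be found in the camera images.
- reader: Grey housing of the reader, 240 (x) by 430 (y) by 160 mm high, bolted down; a roller on each long side over the lens bay, out to x +-155, tops 169 mm high. Origin: centre of the underside; z up, y along the hatch's track. The -y half is the lens bay, open on top (196 mm wide); the hatch is parked over the +y half. Track tops 172 mm high; frame bar it shuts against: y -199 to -213, top 176 mm.
- lens_axis (a point): Point on the upright axis of lens, barrel and lock ring, at the housing's x 0, y -103, z 115. Black barrel 51 mm across (rim 58 mm, top 156 mm high). Aluminium knurled lock ring under it: 64 mm across, 98 to 115 mm high. The ring drags the barrel (0.30 N m; the barrel turns in its housing at 0.10 N m): pushed alone it takes the barrel along unless the lever is blocked on its clockwise side.
- focus_post (a point): Middle of the upright round steel thumb post, 12 mm across, 118 to 146 mm above the bench, at the end of the barrel's focus lever (a 6 mm wide flat arm), 52 mm from the lens axis. It points roughly to the housing's -y (up to 0.3 rad either way). It must stay where it is: one finger of a wide-open gripper can be its stop while the other finger sweeps the wing.
- wing_tip (a point): On the lock ring's only wing, a flat upright aluminium plate 7 mm thick, from 32 to 60 mm from the lens axis, 100 to 132 mm above the bench. The point is on its middle plane, 52 mm from the axis, 8 mm below its top. The wing stands nearly opposite the focus lever.
- lock_ring (a joint): Turn of the lock ring on the barrel, in rad, growing clockwise seen from above: 0 to 0.25 at the start (loose), 0.85 at its stop (locked). At 0 the wing stands 0.49 rad counter-clockwise of the point opposite the focus lever, at 0.85 it stands 0.36 rad clockwise of it. It stays where it is left.
- hatch (a joint): Opening of the sliding hatch in m: 0 shut against the frame, 0.18 to 0.20 at the start. It slides with about 2 N of friction towards the housing's -y to shut and stays where it is left. The hatch is an aluminium frame 194 by 195 mm with a glass pane, its top 167 mm above the bench.
- hatch_pull (a point): Middle (housing x 0) of the hatch's raised steel pull bar, 120 mm long (x), 10 mm thick (y), from 167 to 186 mm above the bench, on the hatch's trailing (+y) edge (15 mm from the edge to the middle of the bar); the point is 178 mm above the bench. Push on its +y side to shut.
- lens_cap: Black lens cap, 66 mm across and 14 mm high, lying on the bench; origin under its centre. Bystander.
- cleaner: White bottle with a black cap, 60 mm across, 170 mm high; origin under its centre. Bystander.
- carton: Small closed carton, 130 by 100 by 75 mm high; origin under its centre. Bystander.
- screwdriver: Screwdriver 190 mm long lying on the bench. Bystander.
- label_roll: Roll of labels standing on end, 104 mm across, 60 mm high; origin under its centre. Bystander.

How it is judged:
By the outcome, as a careful person would: the job done as asked, in the order asked, and still so for the second after the job is handed in, with the robot touching nothing.
It also fails if it takes over 58 s, if anything falls off the work surface, if the arm or the gripper's body presses on something with over 40 N, if the wrist force passes 120 N, or if a joint passes its speed limit or range.

### The arm

A 7-joint arm with a two-finger parallel gripper is mounted at the origin on the work surface. World frame = base frame: x ahead of the robot, y to its left, z up, the work surface at z = 0. Lengths are in m, angles in rad, forces in N, time in s.
With the tool pointing down it reaches from about 0.35 to 0.9 m from the base axis. Payload 19.9 kg.
Tool frame: the origin (TCP) lies between the finger pads; the fingertips stand 19 mm ahead of it and the grasp point (between the pads) is the TCP; z points along the fingers, y is the direction in which the jaws open and shut (so a half turn about z gives the same grasp; the last joint's range is limited). The gripper opens to 94 mm and grips with 3 to 60 N. Pads are 16 mm wide; open, the fingers measure 119 mm over their backs; the gripper's body (75 mm by 177 mm) begins 78 mm behind the grasp point.
Start: joints at [-1.373, 0.417, -0.01, 1.614, 0.005, 1.111, -0.053], TCP at [0.148, 0.607, 0.224] pointing down, gripper open.
Joint ranges: [-2.81, 2.81], [-0.39, 2.02], [-1.27, 1.25], [0.06, 2.57], [-1.19, 4.33], [0.19, 2], [-2.82, 2.82]. Speed limits (rad/s): [1.89, 1.89, 2.39, 2.39, 3.01, 3.01, 3.01].

### API

Orientations are given as a 3x3 rotation matrix whose columns are the frame's x, y, z axes.
In Python, from rig import robot gives the robot as it stands. Calls block until the motion is done:
- robot.move_ptp(position, orientation): joint-space move of the TCP to a pose.
- robot.move_linear(position, velocity=0.15, frame=None, threshold=None): straight line of the TCP; frame=None keeps the orientation; velocity is the mean speed in m/s. With threshold (N) it stops when the force on the tool has changed by that much, and returns True; else False.
- robot.goto_joints(angles): joint-space move.
- robot.gripper_to(opening): finger opening in m; the grip force is fixed at half the most; returns when the fingers have stopped.
- robot.pause(seconds).
- robot.ik(position, orientation): joint angles nearest the present ones, or None.
- robot.get_state(): the state.
- robot.grab_frame(name): name is "side" or "top" or "wrist"; returns the picture (400x640x3 uint8, red, green, blue); there is no depth.
- robot.camera_info(name): a dict with "fx", "fy", "cx", "cy" (pixels), "rvec" (rotation vector, rad) and "tvec" (3), from world to camera coordinates, as OpenCV has them. Camera axes: x right, y down, z forward; pixel columns grow to the right and rows downward; lengths in m; the calibration is good to about 2 mm. A picture is of the moment at which its call begins: read the wrist's pose just before it. camera_info takes no time and is no camera call; for the wrist camera it gives the pose at the moment of the call.
A pose or a line that the arm cannot do raises robot.PlanningError and nothing moves.
- robot.sign_off(): hands the job in, once; it reports no verdict.
The state is a dict: "time": time; "qpos": joint angles; "joint_vel": joint speeds; "effort": joint torques, N m; "ee_pos": TCP position; "tool_rot": TCP orientation; "force": force on the tool from outside, world axes, zero at the start; "moment": the same for the moment, N m; "opening": finger opening in m.
Only numpy, scipy, OpenCV 4.12 (cv2) and the standard library are available. Lean on these libraries where they do the work, as an engineer would, in place of code of your own. Each camera call takes 0.05 s, during which the arm holds its last target. There are 200 camera calls.

## Working session

There is one attempt and no reset: what is moved stays moved. The work goes in short steps, each a Python script; the robot and the scene stay as the last script left them, time stands still between calls to the robot, and variables do not carry over. Pictures are saved under pics/ and viewed, about 8 in all and at most 12, crops included, and the job is handed in when it is done.

```bash
mkdir -p pics; ls; python3 - <<'E'
from rig import robot
import cv2
for n in ("top","side"):
    cv2.imwrite(f"pics/{n}0.png",robot.grab_frame(n)[:,:,::-1]); 
    print(n,robot.camera_info(n))
s=robot.get_state();print(s['time'],s['ee_pos'],s['tool_rot'],s['opening']);print(robot.camera_info('wrist'))
E
```

```text
pics
top {'fx': 374.28436254406296, 'fy': 374.28436254406296, 'cx': 314.2518774364033, 'cy': 194.41400478599968, 'rvec': array([ 2.1981507 , -2.15971542,  0.08827083]), 'tvec': array([0.01074797, 0.61946255, 1.01574521])}
side {'fx': 375.9745358565184, 'fy': 375.9745358565184, 'cx': 320.0539439750025, 'cy': 200.64720707682136, 'rvec': array([ 2.16494119,  1.96305192, -0.28115466]), 'tvec': array([-0.10030543, -0.5367547 ,  1.16694396])}
0.1 [0.14839697 0.60681636 0.22388995] [[-9.71382418e-01  2.37520880e-01 -1.70119676e-04]
 [ 2.37520925e-01  9.71381847e-01 -1.05731654e-03]
 [-8.58835886e-05 -1.06746568e-03 -9.99999427e-01]] 0.09387327137743631
{'fx': 279.13408490964383, 'fy': 279.13408490964383, 'cx': 320.15861688614905, 'cy': 195.6909763240883, 'rvec': array([-2.31995088, -1.81909788, -0.2149287 ]), 'tvec': array([-0.6251887 , -0.02317079,  0.38889971])}
```

View pics/top0.png

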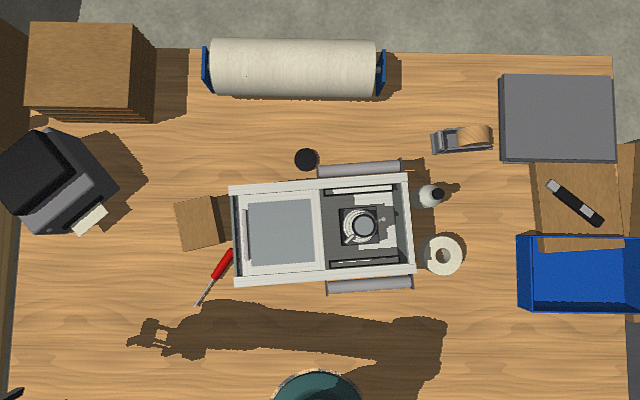

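View pics/side0.png

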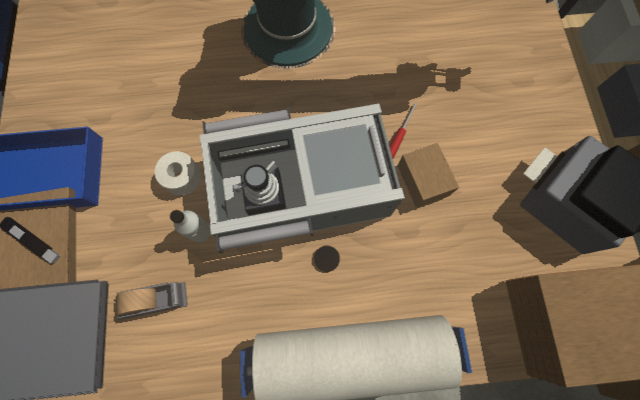

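The top view shows the reader (about 230-415, 170-290) with hatch parked to the left (world +y) and the lens near (362,225). The side view shows it at (205-400, 105-235). Next I'll enlarge both.

```bash
cat > h.py <<'E'
import numpy as np, cv2
from rig import robot
def K(c): return np.array([[c['fx'],0,c['cx']],[0,c['fy'],c['cy']],[0,0,1.]])
def px2w(c,px,z):
    R=cv2.Rodrigues(c['rvec'])[0]; o=-R.T@c['tvec']
    d=R.T@np.linalg.inv(K(c))@np.array([px[0],px[1],1.]); return o+d*(z-o[2])/d[2]
def w2px(c,P): return cv2.projectPoints(np.atleast_2d(np.float64(P)),c['rvec'],np.float64(c['tvec']),K(c),None)[0][:,0]
def tri(obs):
    A=[];b=[]
    for c,p in obs:
        R=cv2.Rodrigues(c['rvec'])[0];o=-R.T@c['tvec'];d=R.T@np.linalg.inv(K(c))@np.array([*p,1.]);d/=np.linalg.norm(d)
        M=np.eye(3)-np.outer(d,d);A.append(M);b.append(M@o)
    A=np.vstack(A);b=np.hstack(b);x=np.linalg.lstsq(A,b,rcond=None)[0];return x,np.abs(A@x-b).max()
def crop(img,x0,y0,x1,y1,s): return cv2.resize(img[y0:y1,x0:x1],None,fx=s,fy=s,interpolation=cv2.INTER_CUBIC)
E
python3 - <<'E'
from h import *
a=crop(cv2.imread('pics/top0.png'),225,160,425,300,4);cv2.imwrite('pics/topc.png',a)
b=crop(cv2.imread('pics/side0.png'),200,100,410,245,3.8);cv2.imwrite('pics/sidec.png',b)
E
```

```text
(no output)
```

View pics/topc.png

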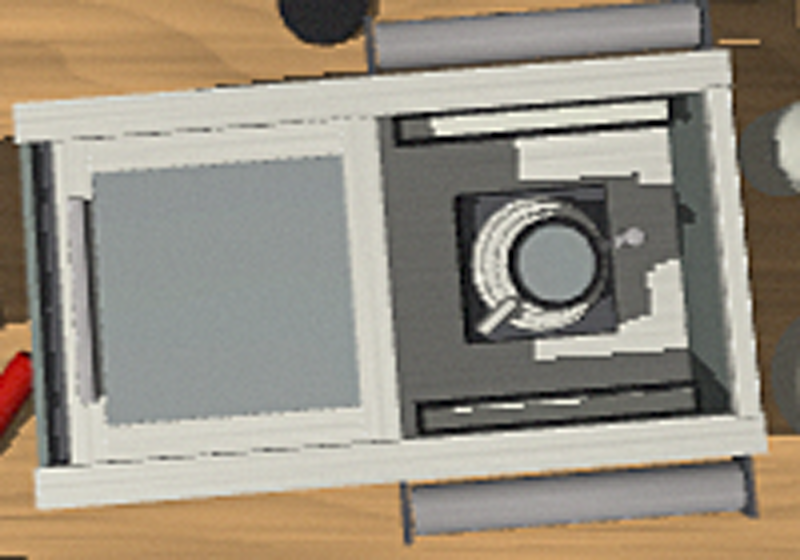

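The crop shows the housing track corners at about (15,105), (730,50), (765,450) and (38,508), the lens top at (556,262), the post at (633,237), the wing from (515,305) to (482,330), and the pull bar at x≈85, y 198-402.

```bash
python3 - <<'E'
from h import *
c=robot.camera_info('top')
f=lambda p,z:px2w(c,(p[0]/4+225-.4,p[1]/4+160-.4),z)
C=np.array([f(p,.172) for p in [(15,105),(730,50),(765,450),(38,508)]])
print(C.round(4)); print([np.linalg.norm(C[i]-C[i-1]).round(4) for i in range(4)])
d=(C[0]-C[1])+(C[3]-C[2]);th=np.arctan2(-d[0],d[1]);print('yaw',th)
x=np.array([np.cos(th),np.sin(th)]);y=np.array([-np.sin(th),np.cos(th)])
o=C[:,:2].mean(0);print('orig',o,[((q[:2]-o)@x,(q[:2]-o)@y) for q in C])
L=f((556,262),.154);P=f((633,237),.146);W=[f(q,.132) for q in [(515,305),(482,330)]]
B=[f(q,.186) for q in [(78,198),(92,402)]]
for n,q in dict(lens=L,post=P,w0=W[0],w1=W[1],b0=B[0],b1=B[1]).items(): print(n,q.round(4),'housing',((q[:2]-o)@x).round(4),((q[:2]-o)@y).round(4),'from lens',np.linalg.norm(q[:2]-L[:2]).round(4),np.arctan2(*((q-L)[[1,0]])).round(3))
E
```

```text
[[ 0.6241  0.2273  0.172 ]
 [ 0.6648 -0.2005  0.172 ]
 [ 0.4283 -0.2204  0.172 ]
 [ 0.3873  0.2052  0.172 ]]
[np.float64(0.2378), np.float64(0.4298), np.float64(0.2373), np.float64(0.4276)]
yaw 0.09550118690905751
orig [0.52610661 0.00293129] [(np.float64(0.11891551952486834), np.float64(0.2140538847025885)), (np.float64(0.1186567248489725), np.float64(-0.21570483960576978)), (np.float64(-0.11865672484897245), np.float64(-0.2129757513019839)), (np.float64(-0.11891551952486831), np.float64(0.21462670620516522))]
lens [ 0.5362 -0.0993  0.154 ] housing 0.0003 -0.1027 from lens 0.0 0.0
post [ 0.5523 -0.1473  0.146 ] housing 0.0117 -0.1521 from lens 0.0506 -1.248
w0 [ 0.5093 -0.077   0.132 ] housing -0.0244 -0.078 from lens 0.0349 2.45
w1 [ 0.4936 -0.0568  0.132 ] housing -0.0381 -0.0563 from lens 0.0602 2.357
b0 [0.5685 0.1852 0.186 ] housing 0.0596 0.1774 from lens 0.2863 1.458
b1 [0.4505 0.1732 0.186 ] housing -0.059 0.1767 from lens 0.2856 1.875
```

View pics/sidec.png

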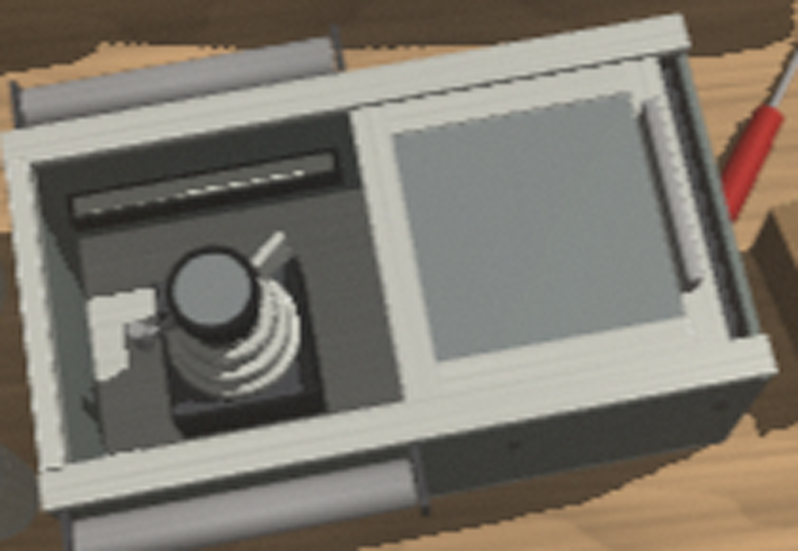

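The geometry fits: the lens comes out at housing (0, -0.103), the bar length is right, and ring ≈ 0. In the side crop the lens top is at (212,288), the post at (140,330) and the wing at (270,248), which agrees with the top view. Plan: pivot the gripper about the post, with finger A on its clockwise side and finger B sweeping the wing. First I'll take a close look.

```bash
cat >> h.py <<'E'
TH=.0955; O=np.array([.5261,.0029]); HX=np.array([np.cos(TH),np.sin(TH)]); HY=np.array([-np.sin(TH),np.cos(TH)])
AX=O-.103*HY
D=.100
def rot(phi): # tool y along phi, z down
    y=np.array([np.cos(phi),np.sin(phi),0]);z=np.array([0,0,-1.]);return np.column_stack([np.cross(y,z),y,z])
def tcp(post,phi,z,gap=0): # finger A's +n face at `gap` from post
    u=np.array([np.cos(phi),np.sin(phi)]);n=np.array([u[1],-u[0]])
    return np.r_[post-(.014+gap)*n+D/2*u,z]
def wing(post,phi,gap=0): # wing angle touched by finger B (smallest over its corners), and contact radius
    u=np.array([np.cos(phi),np.sin(phi)]);n=np.array([u[1],-u[0]]);r=[]
    for s in (D-.00625,D+.00625):
        p=post-(.006+gap)*n+s*u-AX;R=np.hypot(*p)
        if R<.0602: r.append((np.arctan2(p[1],p[0])-np.arcsin(.0035/R),R))
    return min(r) if r else None
E
python3 - <<'E'
from h import *
a=-1.248;post=AX+.052*np.array([np.cos(a),np.sin(a)]);print(AX,post)
for ph in np.radians(range(92,136,3)):
    w=wing(post,ph);print(np.degrees(ph).round(), None if w is None else (round(w[0],3),round(w[1],4)), tcp(post,ph,.138).round(3), None if robot.ik(tcp(post,ph,.138),rot(ph)) is None else robot.ik(tcp(post,ph,.138),rot(ph)).round(2) )
E
```

```text
[ 0.53592155 -0.09963066] [ 0.55241698 -0.14894497]
92.0 (np.float64(1.33), np.float64(0.0448)) [ 0.537 -0.099  0.138] [-0.43  0.46  0.71  1.91 -0.38  0.91  2.07]
95.0 (np.float64(1.437), np.float64(0.0436)) [ 0.534 -0.1    0.138] [-0.42  0.45  0.69  1.92 -0.37  0.9   2.11]
98.0 (np.float64(1.547), np.float64(0.0428)) [ 0.532 -0.101  0.138] [-0.41  0.45  0.68  1.92 -0.36  0.9   2.16]
101.0 (np.float64(1.661), np.float64(0.0422)) [ 0.529 -0.103  0.138] [-0.41  0.44  0.68  1.93 -0.35  0.89  2.21]
104.0 (np.float64(1.778), np.float64(0.042)) [ 0.527 -0.104  0.138] [-0.4   0.44  0.67  1.93 -0.35  0.89  2.26]
107.0 (np.float64(1.889), np.float64(0.0545)) [ 0.524 -0.105  0.138] [-0.4   0.43  0.67  1.94 -0.34  0.89  2.32]
110.0 (np.float64(1.991), np.float64(0.0548)) [ 0.522 -0.107  0.138] [-0.4   0.43  0.67  1.94 -0.34  0.89  2.37]
113.0 (np.float64(2.092), np.float64(0.0553)) [ 0.52  -0.108  0.138] [-0.4   0.43  0.68  1.94 -0.34  0.89  2.43]
116.0 (np.float64(2.192), np.float64(0.0562)) [ 0.518 -0.11   0.138] [-0.4   0.43  0.69  1.95 -0.35  0.89  2.49]
119.0 (np.float64(2.29), np.float64(0.0573)) [ 0.516 -0.112  0.138] [-0.41  0.43  0.7   1.95 -0.35  0.89  2.55]
122.0 (np.float64(2.384), np.float64(0.0586)) [ 0.514 -0.114  0.138] [-0.41  0.43  0.71  1.96 -0.36  0.89  2.61]
125.0 (np.float64(2.476), np.float64(0.0601)) [ 0.512 -0.116  0.138] [-0.42  0.43  0.73  1.96 -0.36  0.89  2.68]
128.0 (np.float64(2.646), np.float64(0.0505)) [ 0.511 -0.118  0.138] [-0.43  0.43  0.74  1.96 -0.37  0.89  2.74]
131.0 (np.float64(2.735), np.float64(0.0525)) [ 0.509 -0.12   0.138] [-0.43  0.43  0.74  1.97 -0.37  0.89  2.8 ]
134.0 (np.float64(2.82), np.float64(0.0548)) [ 0.508 -0.123  0.138] [ 0.77  0.43 -0.73  1.93  0.36  0.91  2.2 ]
```

```bash
sed -i 's/^D=.*/D=.096/' h.py; python3 - <<'E'
from h import *
a=-1.248;post=AX+.052*np.array([np.cos(a),np.sin(a)])
for d in (97,122,127):
    ph=np.radians(d);print(d,wing(post,ph),robot.ik(tcp(post,ph,.138,.006),rot(ph+np.pi)).round(2))
ph=np.radians(128)
robot.gripper_to(D-.0125)
robot.move_ptp(tcp(post,ph,.24,.008),rot(ph+np.pi))
s=robot.get_state();print(s['time'],s['opening'],s['ee_pos'],s['force'],s['qpos'].round(2))
c=robot.camera_info('wrist');im=robot.grab_frame('wrist');cv2.imwrite('pics/w1.png',im[:,:,::-1])
import pickle;pickle.dump(c,open('w1.pkl','wb'))
# predicted pixels
print(w2px(c,[[*AX,.156],[*post,.146],[*(AX+.052*np.array([np.cos(2.38),np.sin(2.38)])),.132]]).round(1))
E
```

```text
97 (np.float64(1.4912043519740366), np.float64(0.03903751815204953)) [-0.68  0.61  1.09  1.94 -0.65  1.   -0.73]
122 (np.float64(2.402952968259639), np.float64(0.05477980888421106)) [-0.63  0.55  1.04  1.97 -0.59  0.96 -0.31]
127 (np.float64(2.557641738235816), np.float64(0.057523405555305294)) [-0.61  0.54  1.03  1.97 -0.58  0.95 -0.22]
3.375 0.0837860237203068 [ 0.50576337 -0.12396082  0.23989013] [0.04621689 0.60528579 0.20347325] [-0.67  0.35  1.05  1.88 -0.34  1.11 -0.4 ]
[[320.4 162.9]
 [373.6 180.5]
 [266.8 167.7]]
```

View pics/w1.png

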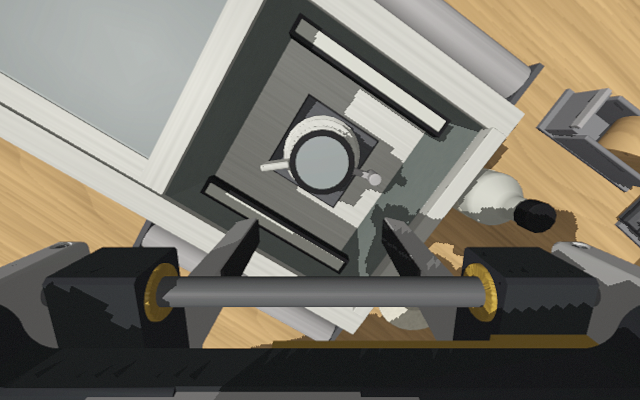

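The wrist view shows the lens at (323,163), the post at (375,179) and the wing around (270,167), all within about 3 px of the predictions. I'll descend and touch the post gently.

```bash
python3 - <<'E'
from h import *
a=-1.248;post=AX+.052*np.array([np.cos(a),np.sin(a)])
ph=np.radians(128)
robot.move_linear(tcp(post,ph,.138,.008),velocity=.08)
robot.pause(.3)
f0=robot.get_state()['force'];p0=robot.get_state()['ee_pos'];print('down',p0,f0)
t=robot.move_linear(tcp(post,ph,.138,.003),velocity=.02,threshold=1.5);print(t)
if not t:
    t=robot.move_linear(tcp(post,ph,.138,-.004),velocity=.006,threshold=1.0)
robot.pause(.2)
s=robot.get_state();n=np.array([np.sin(ph),-np.cos(ph)])
print(t,s['time'],s['ee_pos'],s['force']-f0,'travel along n',(s['ee_pos']-p0)[:2]@n)
c=robot.camera_info('wrist');cv2.imwrite('pics/w2.png',robot.grab_frame('wrist')[:,:,::-1])
cv2.imwrite('pics/t2.png',crop(robot.grab_frame('top'),330,190,400,250,8)[:,:,::-1])
E
```

```text
down [ 0.50561227 -0.1246111   0.13813295] [-0.00973882  0.50983173 -0.23727019]
False
True 6.3083 [ 0.51070856 -0.12018194  0.13757697] [-0.28015194 -0.47952885  0.47542698] travel along n 0.0067427875417038095
```

```bash
python3 -c "
from h import *
cv2.imwrite('pics/w2c.png',crop(cv2.imread('pics/w2.png'),200,80,460,275,3))"
```

```text
(no output)
```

View pics/w2c.png

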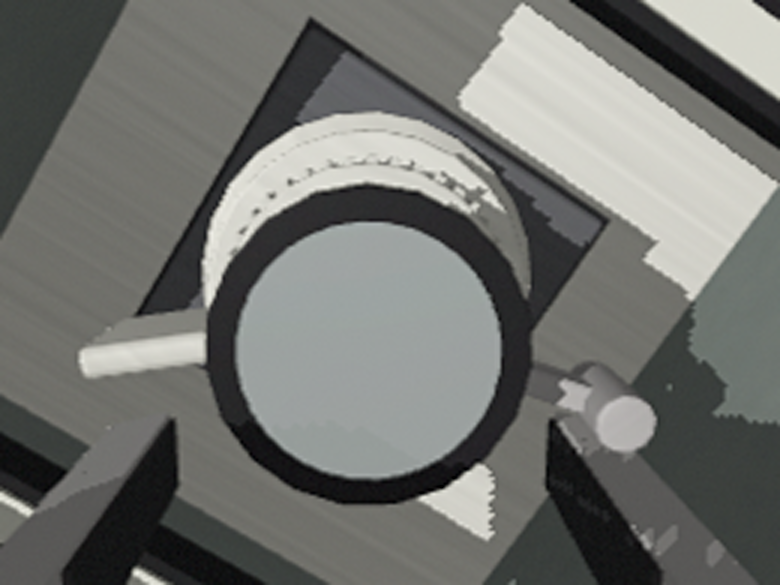

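The crop shows finger A's tip corner at (550,422), right against the post (base around 590,390 and top at 627,423). A residual of 0.5 N against the motion suggests contact. The wing is at (85-205, 350), untouched. Now the sweep about the post.

```bash
cat > sw.py <<'E'
from h import *
import json
s=robot.get_state();ph0=np.radians(128)
post=s['ee_pos'][:2]-(tcp(np.zeros(2),ph0,0)[:2]);json.dump(list(post),open('post.json','w'))
f0=np.array([-.01,.51,-.24]);print('post',post)
for d in np.arange(126.5,92,-1.5):
    ph=np.radians(d)
    robot.move_linear(tcp(post,ph,.138),velocity=.015,frame=rot(ph+np.pi),threshold=35)
    s=robot.get_state();f=s['force']-f0
    act=np.arctan2(-s['tool_rot'][1,1],-s['tool_rot'][0,1])
    print(d,np.degrees(act).round(1),f.round(1),s['moment'].round(2),'w',np.round(wing(post,act)[0],3),round(s['time'],1))
    if np.linalg.norm(f[:2])>28: break
cv2.imwrite('pics/t3.png',crop(robot.grab_frame('top'),330,190,400,250,8)[:,:,::-1])
cv2.imwrite('pics/w3.png',crop(robot.grab_frame('wrist'),200,80,460,275,3)[:,:,::-1])
E
python3 sw.py
```

```text
post [ 0.55134056 -0.14941415]
126.5 126.5 [ 0.9 -0.4 -0.8] [-0.07  0.11 -0.02] w 2.561 6.7
125.0 125.1 [ 0.2 -0.6  0.8] [-0.05  0.13  0.04] w 2.517 6.9
123.5 123.6 [ 0.1 -0.4  1.1] [-0.07  0.15 -0.01] w 2.471 7.2
122.0 122.1 [ 0.5 -1.2  1.1] [-0.04  0.08 -0.05] w 2.424 7.4
120.5 120.5 [-2.9 -1.3  1.1] [-0.33  0.96 -0.11] w 2.376 7.7
119.0 119.0 [-7.1 -3.1  3.7] [-0.59  1.91 -0.02] w 2.326 7.9
117.5 117.5 [-9.2 -3.1  4.8] [-0.74  2.29  0.01] w 2.277 8.2
116.0 116.0 [-9.7 -3.3  4.6] [-0.78  2.45 -0.04] w 2.226 8.4
114.5 114.5 [-11.2  -3.1   3.3] [-0.82  2.49 -0.08] w 2.175 8.7
113.0 113.0 [-10.2  -3.9   4.1] [-0.89  2.56  0.03] w 2.124 8.9
111.5 111.5 [-10.9  -3.8   3.4] [-0.94  2.59 -0.06] w 2.072 9.2
110.0 110.0 [-10.1  -3.1   3.6] [-0.88  2.6  -0.06] w 2.019 9.4
108.5 108.5 [-11.4  -3.    2.2] [-0.77  2.7  -0.09] w 1.966 9.7
107.0 107.0 [-10.6  -3.4   2.2] [-0.65  2.62 -0.11] w 1.913 9.9
105.5 105.5 [-10.8  -3.3   3. ] [-0.58  2.71 -0.02] w 1.86 10.2
104.0 104.0 [-11.   -3.7   2.4] [-0.54  2.67 -0.06] w 1.804 10.4
102.5 102.5 [-10.4  -2.3   3.4] [-0.42  2.72 -0.07] w 1.742 10.7
101.0 101.0 [-12.1  -2.7   2.7] [-0.43  2.77 -0.  ] w 1.68 10.9
99.5 99.5 [-10.6  -3.2   2.5] [-0.49  2.78 -0.12] w 1.618 11.2
98.0 98.0 [-9.8 -3.5  2.2] [-0.6   2.73 -0.11] w 1.557 11.4
96.5 96.5 [-11.3  -4.6   1.4] [-0.83  2.73 -0.11] w 1.498 11.7
95.0 95.0 [-10.3  -4.5   0.8] [-0.95  2.76 -0.07] w 1.439 11.9
93.5 93.4 [-18.5  -5.3   7.1] [-1.12  4.65 -0.08] w 1.38 12.2
```

View pics/w3.png

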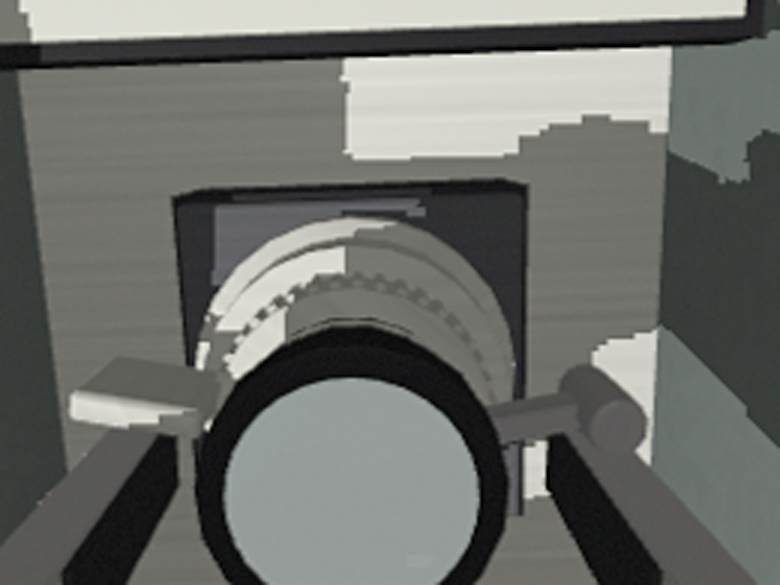

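```bash
python3 - <<'E'
from h import *
s=robot.get_state();c=robot.camera_info('wrist')
Rc=cv2.Rodrigues(c['rvec'])[0]
RT=s['tool_rot'];A=Rc@RT;t=c['tvec']+Rc@s['ee_pos']  # cam<-tool
def cam(R,p):
    Rw=A@R.T;return dict(c,rvec=cv2.Rodrigues(Rw)[0],tvec=t-Rw@p)
c2=cam(rot(np.radians(128)+np.pi),np.array([ 0.51070856,-0.12018194,0.13757697]))
g=lambda c,p,z:px2w(c,(200+p[0]/3-.33,80+p[1]/3-.33),z)
L=g(c2,(370,349),.155);print('lens w2',L,AX)
for n,cc,p,w in(('w2',c2,(627,423),(83,362)),('w3',c,(618,427),(73,410))):
    P=g(cc,p,.146);W=g(cc,w,.132)
    for nm,q in(('post',P),('wing',W)):
        v=q[:2]-AX;print(n,nm,q.round(4),np.hypot(*v).round(4),np.arctan2(v[1],v[0]).round(3))
print('force',s['force'])
E
```

```text
lens w2 [ 0.53717714 -0.10043414  0.155     ] [ 0.53592155 -0.09963066]
w2 post [ 0.5541 -0.1491  0.146 ] 0.0527 -1.219
w2 wing [ 0.4949 -0.0597  0.132 ] 0.0573 2.369
w3 post [ 0.5503 -0.1502  0.146 ] 0.0526 -1.294
w3 wing [ 0.5427 -0.0425  0.132 ] 0.0576 1.453
force [-18.76483181  -4.92862606   7.84884793]
```

View pics/t3.png

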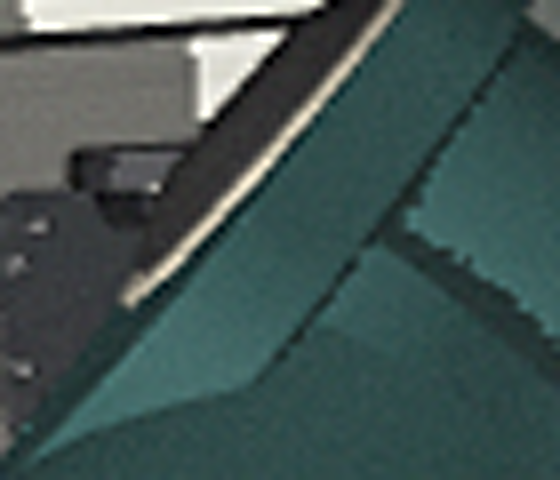

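Wrist geometry: the wing now stands 0.395 rad clockwise of the point opposite the lever (0.36 expected), and the force jumped, so the ring is on its stop. However, the post went about 0.075 rad clockwise (-1.219 → -1.294) before finger A took the load, so my first "touch" was a false trigger. I'll back finger B off the wing, push the post back with finger A (the locked ring goes along), then compare from the exact w1 viewpoint.

```bash
cat > back.py <<'E'
from h import *
import json,sys
post=np.array(json.load(open('post.json')))
f0=np.array([-.01,.51,-.24])
for d in (96,99,102,105):
    ph=np.radians(d);robot.move_linear(tcp(post,ph,.138),velocity=.02,frame=rot(ph+np.pi))
robot.pause(.2);print('rest',(robot.get_state()['force']-f0).round(2))
v=post-AX;dv=.075
for k in range(1,6):
    a=dv*k/5;R=np.array([[np.cos(a),-np.sin(a)],[np.sin(a),np.cos(a)]])
    p=tcp(AX+R@v,ph,.138);robot.move_linear(p,velocity=.01)
    s=robot.get_state();print((s['force']-f0).round(2),(s['ee_pos']-p).round(4))
last=AX+R@v
robot.move_linear(tcp(last,ph,.138,.006),velocity=.03)
robot.move_linear(tcp(last,ph,.24,.006),velocity=.1)
E
cat > look.py <<'E'
from h import *
import sys
a=-1.248;post=AX+.052*np.array([np.cos(a),np.sin(a)]);ph=np.radians(128)
robot.move_ptp(tcp(post,ph,.24,.008),rot(ph+np.pi));robot.pause(.3)
s=robot.get_state();print(s['time'],s['ee_pos'],s['qpos'].round(2))
im=robot.grab_frame('wrist')[:,:,::-1];cv2.imwrite(f'pics/{sys.argv[1]}.png',im)
o=cv2.imread('pics/w1.png')
cv2.imwrite(f'pics/{sys.argv[1]}c.png',np.hstack([crop(o,250,110,400,220,2.66),crop(im,250,110,400,220,2.66)]))
import pickle;c=pickle.load(open('w1.pkl','rb'));print('cam shift',np.abs(c['tvec']-robot.camera_info('wrist')['tvec']).max())
e=lambda x:cv2.cvtColor(np.ascontiguousarray(x),cv2.COLOR_BGR2GRAY)
t=e(crop(o,366,170,385,189,8));b=e(crop(im,354,158,397,201,8))
r=cv2.matchTemplate(b,t,cv2.TM_CCOEFF_NORMED);_,m,_,l=cv2.minMaxLoc(r);print('post shift px',np.array(l)/8-12,m)
print('px per rad',(w2px(c,[[*(AX+.052*np.array([np.cos(q),np.sin(q)])),.146] for q in(-1.248,-1.148)])@np.eye(2)).round(2))
E
python3 back.py && python3 look.py w4
```

```text
rest [-0.63 -0.66  1.28]
[-0.47 -1.91  0.47] [ 0. -0. -0.]
[-0.76 -2.03  0.7 ] [-0.     -0.0001 -0.    ]
[-1.   -2.83  0.36] [ 0. -0.  0.]
[-0.65 -1.44 -0.72] [ 0.  0. -0.]
[-1.32 -2.72  0.31] [0.0001 0.0001 0.    ]
17.0833 [ 0.5056771  -0.12435683  0.23979422] [-0.68  0.36  1.06  1.88 -0.35  1.11 -0.39]
cam shift 0.0003935405622149113
post shift px [ 0.75  -3.625] 0.9750105738639832
px per rad [[373.57 180.46]
 [375.43 175.11]]
```

View pics/w4c.png

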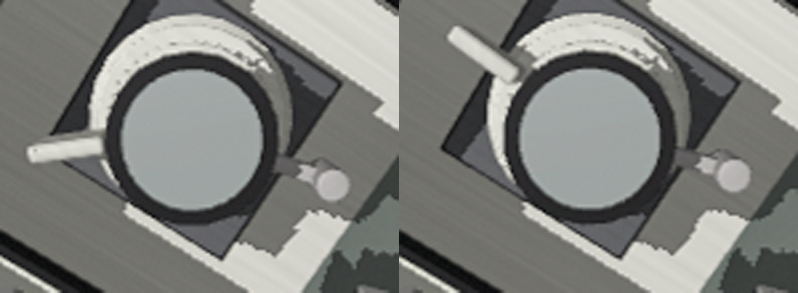

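The w4/w1 pair (w1 left, w4 right) shows the post higher by about 3.5 px, from (332,184) to (334,175) in the crops, so it is now about 0.066 rad counter-clockwise of the original. The lever really had been held during the sweep; my w3 angle was biased and the correction wrong. I'll repeat the sweep's end pose: finger A at its former stop, with B pushing the wing so ring and barrel turn back together onto A. First I'll refine the shift against the lens.

```bash
cat > shift.py <<'E'
from h import *
import sys
def shift(n):
    o=cv2.imread('pics/w1.png');im=cv2.imread(f'pics/{n}.png')
    e=lambda x:cv2.cvtColor(x,cv2.COLOR_BGR2GRAY)
    def m(x0,y0,x1,y1,k):
        r=cv2.matchTemplate(e(crop(im,x0-k,y0-k,x1+k,y1+k,8)),e(crop(o,x0,y0,x1,y1,8)),cv2.TM_CCOEFF_NORMED);_,v,_,l=cv2.minMaxLoc(r);return np.array(l)/8-k,round(v,3)
    p=m(366,170,385,189,10);l=m(290,131,353,192,6);d=p[0]-l[0]
    print('post',p,'lens',l,'rel',d,'rad ccw',d@np.array([18.6,-53.5])/(18.6**2+53.5**2))
shift(sys.argv[1])
E
python3 shift.py w4
```

```text
post (array([ 0.75 , -3.625]), 0.975) lens (array([-0.375, -0.375]), 0.954) rel [ 1.125 -3.25 ] rad ccw 0.06071921725822188
```

```bash
cat > again.py <<'E'
from h import *
import json
v=np.array(json.load(open('post.json')))-AX;a=.014
post=AX+np.array([[np.cos(a),-np.sin(a)],[np.sin(a),np.cos(a)]])@v
f0=np.array([-.01,.51,-.24]);ph=np.radians(107)
robot.move_ptp(tcp(post,ph,.24,.004),rot(ph+np.pi))
robot.move_linear(tcp(post,ph,.138,.004),velocity=.1)
robot.move_linear(tcp(post,ph,.138),velocity=.03)
for d in list(np.arange(105,98,-2))+list(np.arange(98,90,-.75)):
    ph=np.radians(d);robot.move_linear(tcp(post,ph,.138),velocity=.012,frame=rot(ph+np.pi))
    s=robot.get_state();f=s['force']-f0;print(d,f.round(1),s['moment'].round(2),round(s['time'],1))
    if np.linalg.norm(f[:2])>17: break
for e in (2,5,8):
    p2=np.radians(d+e);robot.move_linear(tcp(post,p2,.138),velocity=.02,frame=rot(p2+np.pi))
robot.move_linear(tcp(post,p2,.138,.005),velocity=.03)
robot.move_linear(tcp(post,p2,.24,.005),velocity=.12)
E
python3 again.py && python3 look.py w5 && python3 shift.py w5
```

```text
105 [ 0. -1.  0.] [-0.08  0.14 -0.05] 19.3
103 [-0.9  0.1  1.2] [-0.1   0.15 -0.02] 19.6
101 [ 0.  -0.2 -0.2] [-0.06  0.18  0.04] 19.9
99 [-0.6  0.1  0.8] [-0.08  0.22 -0.01] 20.2
98.0 [-2.4 -1.4  0.1] [-0.26  0.55  0.1 ] 20.4
97.25 [-5.5 -2.8  2.4] [-0.43  1.46 -0.01] 20.7
96.5 [-8.8 -3.1  4. ] [-0.45  2.29 -0.04] 20.9
95.75 [-12.6  -2.6   8.8] [-0.56  3.32 -0.01] 21.2
95.0 [-17.1  -3.2  11.1] [-0.59  4.21 -0.06] 21.4
24.3417 [ 0.50566616 -0.12439995  0.23979435] [-0.67  0.35  1.05  1.88 -0.34  1.11 -0.4 ]
cam shift 0.0003550223939858821
post shift px [-0.25  -0.625] 0.9878443479537964
px per rad [[373.57 180.46]
 [375.43 175.11]]
post (array([-0.25 , -0.625]), 0.988) lens (array([-0.375, -0.375]), 0.961) rel [ 0.125 -0.25 ] rad ccw 0.004893694614754022
```

View pics/w5c.png

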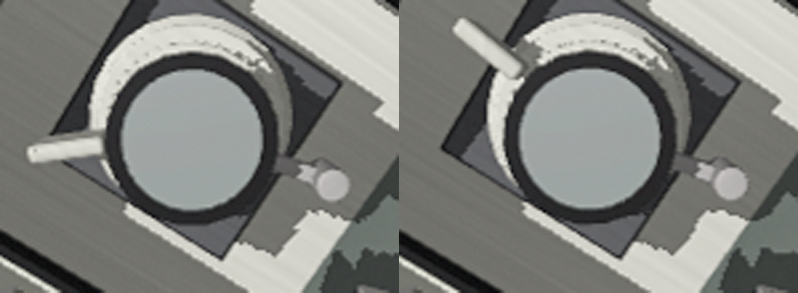

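The post is back within 0.005 rad of its original place, at (332,184) in both crops. The wing is at (60,25) in the right-hand crop. Now I'll check the ring angle and shut the hatch.

```bash
python3 - <<'E'
from h import *
c=robot.camera_info('wrist')
g=lambda p,z:px2w(c,(250+p[0]/2.66,110+p[1]/2.66),z)
a=lambda q:np.arctan2(q[1]-AX[1],q[0]-AX[0])
for nm,W in(('start',(30,156)),('now',(60,26))):
    w=g(W,.132);P=g((332.5,184.5),.146);print(nm,'wing rel opposite (ccw +)',a(w)-a(P)-np.pi)
h=lambda y,z:np.r_[O+y*HY,z]
for k in (TH,TH+np.pi):
    print([None if (q:=robot.ik(h(y,.193),rot(k))) is None else q.round(2) for y in(.205,-.02)])
R=rot(TH+np.pi) if robot.ik(h(.205,.193),rot(TH)) is None else min((rot(TH),rot(TH+np.pi)),key=lambda r:abs(robot.ik(h(.205,.26),r)-robot.get_state()['qpos']).sum())
robot.move_ptp(h(.207,.26),R)
robot.gripper_to(0)
robot.move_linear(h(.207,.193),velocity=.1)
robot.pause(.2);f0=robot.get_state()['force']
t=robot.move_linear(h(.05,.193),velocity=.07,threshold=15)
s=robot.get_state();print(t,(s['ee_pos'][:2]-O)@HY,s['force']-f0,s['time'])
if not t:
    t=robot.move_linear(h(-.025,.193),velocity=.04,threshold=12)
    s=robot.get_state();print(t,(s['ee_pos'][:2]-O)@HY,s['force']-f0,s['time'])
E
```

```text
start wing rel opposite (ccw +) 0.47538177363801903
now wing rel opposite (ccw +) -0.37585923708913294
[array([-1.13,  0.43,  0.87,  1.86, -0.38,  1.03, -0.  ]), array([-0.64,  0.35,  0.75,  1.91, -0.28,  0.99,  0.33])]
[array([ 0.38,  0.53, -1.08,  1.82,  0.52,  1.12,  2.35]), array([-0.95,  0.58,  1.25,  1.91, -0.62,  1.11, -2.5 ])]
False 0.05005504555054977 [1.09105089 0.86101337 0.58292773] 30.3583
True -0.006341494364355528 [0.07327943 5.87464665 5.17342325] 31.6667
```

The ring swept 0.85 rad to its stop (-0.376 measured, -0.36 nominal). The hatch stopped where predicted. I'll press once more, retreat, and look.

```bash
python3 - <<'E'
from h import *
h=lambda y,z:np.r_[O+y*HY,z]
p=lambda:(robot.get_state()['ee_pos'][:2]-O)@HY
t=robot.move_linear(h(-.02,.193),velocity=.02,threshold=18);s=robot.get_state();print(t,p(),s['force'])
robot.move_linear(h(p()+.025,.193),velocity=.06)
robot.move_linear(h(p(),.28),velocity=.12)
robot.goto_joints([-1.373,.417,-.01,1.614,.005,1.111,-.053])
robot.pause(.3);print(robot.get_state()['time'])
im=robot.grab_frame('top')[:,:,::-1];cv2.imwrite('pics/end.png',im)
cv2.imwrite('pics/endc.png',crop(im,170,130,470,310,2.66))
c=robot.camera_info('top');print('bar if shut, crop px',(w2px(c,[h(-.019,.186)])-[170,130])*2.66)
d=cv2.absdiff(im,cv2.imread('pics/top0.png')).max(2);d[165:295,225:420]=0;print('changed px outside reader',(d>50).sum(),np.argwhere(d>50)[:5])
E
```

```text
True -0.006312493152321266 [-0.49767638  1.88184066  1.50744499]
36.1917
bar if shut, crop px [[424.75710353 260.74642506]]
changed px outside reader 686 [[303 257]
 [304 202]
 [306 266]
 [306 267]
 [308 273]]
```

View pics/endc.png

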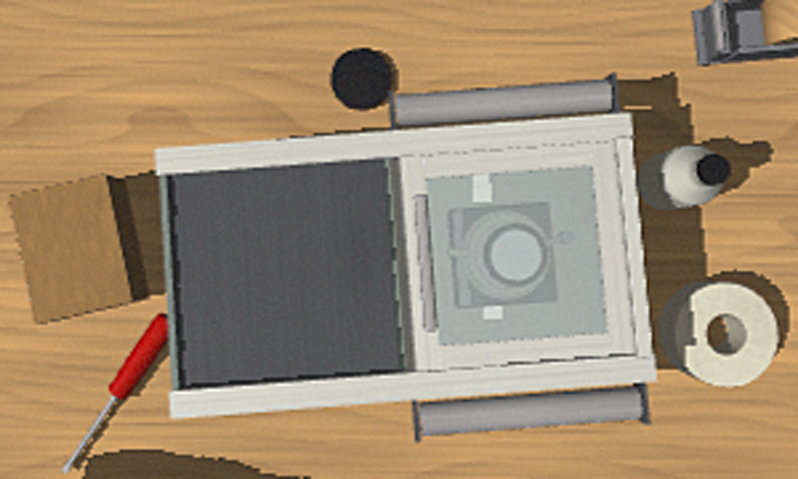

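The end picture shows the hatch over the lens bay. The pull bar is at about (426,262), against (425,261) predicted for shut, and the bystanders are in place (the changed pixels are at the arm's shadow). Handing in.

```bash
python3 -c "
from rig import robot
robot.sign_off()"
```

```text
the job is handed in; nothing more can be done
```

The lock ring is home against its stop, the focus lever stands where it started, and the hatch is shut. I signed off at about 36 s on the robot's clock; no verdict is reported.

- **Lock ring:** one gripper finger blocked the post while the other swept the wing clockwise until the force jumped. The wing turned 0.85 rad and ended 0.376 rad clockwise of the point opposite the lever, against 0.36 nominal.
- **Focus lever:** it did not stay still throughout. After the sweep, a biased angle reading made me think it had slipped, so I pushed it back about 0.06 rad when it was really about 0.014 rad off. I then brought it back by pressing the wing onto the stop with a finger as backstop. The last check, taken before the hatch was shut, put the post within 0.005 rad of its original place.
- **Hatch:** it was pushed until it stopped at the predicted position. A second push with an 18 N limit moved it less than 0.1 mm, though the force read afterwards was only about 2 N. The final top picture has the pull bar within about 1 mm of where it should be when shut.
- **Other things on the bench:** by eye they are unmoved in the final top picture. An image comparison with the start flagged 686 changed pixels outside the reader. The few I listed lie where the arm's shadow falls, and I did not check the rest.

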